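# Open the spring-locked cover of the dish keeper

## Robot

A 6-joint arm with a two-finger parallel gripper is mounted at the origin on a cart in front of the work surface, level with it; the furniture and walls round the work are solid. World frame = base frame: x ahead of the robot, y to its left, z up, the work surface at z = 0. Lengths are in m, angles in rad, forces in N, time in s.
With the tool pointing down it reaches from about 0.375 to 0.925 m from the base axis. Payload 5.7 kg.
Tool frame: the origin (TCP) lies where the fingers leave the gripper's body, on its centre line; the fingertips stand 80 mm ahead of it and the grasp point (between the pads) lies 61 mm ahead of it; z points along the fingers, x is the direction in which the jaws open and shut, and the axes are right-handed (so a half turn about z gives the same grasp; the last joint's range is limited). The gripper opens to 88 mm and grips with 3 to 60 N. Pads are 20 mm wide; open, the fingers measure 115 mm over their backs; the gripper's body (75 mm by 178 mm) begins 61 mm behind the grasp point.
Start: joints at [-1.409, 0.359, 1.51, -0, 1.272, -0.115], TCP at [0.164, -0.577, 0.303] pointing down, gripper open.
Joint ranges: [-2.97, 2.97], [-1.01, 2.36], [0.21, 2.38], [-0.96, 4.11], [0.2, 2.71], [-2.98, 2.98]. Speed limits (rad/s): [2.39, 2.39, 3.14, 3.14, 3.14, 3.14].

## Interface

Orientations are given as a unit quaternion [x, y, z, w].
In Python, from rig import arm, vision gives the robot as it stands. The module is installed in compiled form; this text tells all that it offers.
- The arm moves only by the shell command python3 -m handwheel 'ROWS' [OPENING] [FORCE]. ROWS is JSON, a list of rows, each an object with "xyz": the shift along the world's x, y, z each as a share of 0.03 m, from -1 to 1, a list of three; "rotation": the turn, a rotation vector about the world's x, y, z each as a share of 0.5 rad, from -1 to 1, a list of three. A call has 1 to 12 rows; each row shifts and turns the commanded pose from where the row before left it; what a row does not reach is not made up. A row lasts 1/8 s, in which the tool goes at most 62.5 mm and 10.7 degrees, less where a joint would pass 70% of its speed; a pose out of reach is approached as far as the arm can. A call with a number of a shift or a turn outside -1 to 1 is refused whole. A call with a gripper value outside its range is refused whole. OPENING is the finger opening in mm, from 0 to 87.8, set as the call begins (- or left out, the last holds). The fingers move at their own pace and stop on an object; FORCE is the grip in N (left out, the last holds). Time passes only in rows, so rows that do not move let the fingers close. It gives the time, the measured TCP pose, the force and the opening at its end, in the units of the state.
- arm.sense(): the state, without advancing time (a new reading comes with each control period).
- vision.camera(name): name is "scene" or "top" or "wrist"; returns a dict with "color" (384x512x3 uint8, red, green, blue), "z_map" (384x512 float32, m along the optical axis (not along the pixel's ray), 0 where there is no reading), "fovy" (degrees; the focal length in pixels is half the picture's height over the tangent of half this angle, whatever the lens; pixels are square), "cx", "cy" (the principal point, pixels), "k1" (the pictures are not rectified: a ray, as slopes to the right and down, at radius r is drawn at 1 + k1 r^2 times it, then the intrinsics apply), "T" (4x4, takes a point from camera to world coordinates). Camera axes: x right, y up, looking along -z (the intrinsics and any distortion apply to the point x, -y, -z); pixel columns grow to the right and rows downward; lengths in m; the calibration is good to about 2 mm. A picture is of the moment at which its call begins.
- arm.finish_job(): hands the job in, once; it reports no verdict.
Trained networks look in a picture, given as the dict that the camera call returned (one of the last four; its "shot" number tells which), for a name from the list of things; names that differ only in an ending like _2 or _b are one class to them, and where a whole thing is asked for, a point or a joint stands for the part that bears it (a point fixed in the world has none). Each returns a list of dicts, best first, with "p" (0 to 1); they miss things now and then, are a little off and sometimes report something else, mostly with a low value. They report only what shows in the picture. A call takes as long as a camera call.
- vision.find_in(name, picture): "position" ([column, row] in pixels, amid what is visible of it).
- vision.silhouettes(name, picture): "mask" (384x512 bool, what is visible of it) and "position" ([column, row] in pixels, amid what is visible of it).
- vision.tip_of(name, picture): "position" ([column, row] in pixels: a listed point, or the origin of a listed thing).
The state is a dict: "time": time; "joint_positions": joint angles; "qvel": joint speeds; "tau": joint torques, N m; "tcp_pos": TCP position; "tcp_rot": TCP orientation; "contact_force": force on the tool from outside, world axes, zero at the start; "ft_torque": the same for the moment, N m; "opening": opening from 0.0 (shut) to 1.0 (fully open).
Only numpy, scipy, OpenCV 4.12 (cv2) and the standard library are available. Lean on these libraries where they do the work, as an engineer would, in place of code of your own. Each camera call takes 0.05 s, during which the arm holds its last target.

## Task

Open the wide metal keeper so that the culture dish inside can be reached: pull up the black spring knob on its cover to free it, slide the cover fully open, and let go so that the spring plunger drops into its second hole and locks the cover open. Leave the narrow keeper shut.

Things in the scene. Friction and masses are not known exactly. Their poses are not given: they have to be found in the camera images.
- wide_knob (a point): Centre of the upright black round knob (26 mm across, 27 high) on the dark steel sliding cover of the WIDE keeper, an aluminium box 245 x 124 mm, 47 high, fixed to the worktop. 77 mm above the worktop when down; under it a 16 mm barrel on a 30 x 34 mm plate, top at 46 mm. x points level along the opening slide (towards the bare deck), z up. The knob rides with the cover.
- wide_keeper_cover (a joint): How far the wide keeper's cover is open, m: 0 shut, 0.090 at its end stop. Slides with 1.5 N of friction and stays where it is left. With the plunger down in its first hole it moves only some 2 mm.
- wide_keeper_plunger (a joint): How far the wide keeper's knob is pulled straight up, m: 0 down (pin in a hole), 0.015 fully up. The pin clears the deck at 0.009: keep it at 0.011 to 0.014 while sliding. The spring pulls it down with 4 N at 0, 8 N at the top. The second hole is a slot: it takes the pin where the cover is open by more than 0.077.
- narrow_knob (a point): Centre of the same sort of knob on the NARROW keeper (245 x 74 mm, otherwise alike), which is to stay shut. The two keepers stand side by side, either one on the left.

How it is judged:
By the outcome, as a careful person would: the job done as asked, in the order asked, and still so for the second after the job is handed in, with the robot touching nothing.
It also fails if it takes over 34 s, if anything falls off the work surface, if the arm or the gripper's body presses on something with over 40 N, if the wrist force passes 120 N, or if a joint passes its speed limit or range.

## Working session

There is one attempt and no reset: what is moved stays moved. The work goes in short steps, Python scripts to look and compute and a shell command to move; the robot and the scene stay as the last step left them, time stands still between calls to the robot, and variables do not carry over. Pictures are saved under pics/ and viewed, and the job is handed in when it is done.

```bash
mkdir -p pics
cat > h.py <<'E'
import numpy as np, cv2
from rig import arm, vision
def ray(p,uv):
    f=192/np.tan(np.radians(p["fovy"])/2)
    d=np.array([(uv[0]-p["cx"])/f,(uv[1]-p["cy"])/f]); s=d.copy()
    for _ in range(20): s=d/(1+p["k1"]*(s@s))
    return s
def at_depth(p,uv,z):
    s=ray(p,uv); return (p["T"]@np.array([s[0]*z,-s[1]*z,-z,1]))[:3]
def at_height(p,uv,h):
    a=p["T"][:3,3]; s=ray(p,uv); d=p["T"][:3,:3]@np.array([s[0],-s[1],-1]); return a+d*(h-a[2])/d[2]
def save(p,n,marks=()):
    im=cv2.cvtColor(p["color"],cv2.COLOR_RGB2BGR)
    for m in marks: cv2.drawMarker(im,(int(m[0]),int(m[1])),(0,0,255),cv2.MARKER_CROSS,10,1)
    cv2.imwrite("pics/"+n,im)
E
python3 - <<'E'
from h import *
print(arm.sense())
for c in ("scene","top"):
    p=vision.camera(c); m=[]
    for n in ("wide_knob","narrow_knob"):
        r=vision.tip_of(n,p)
        for q in r[:3]:
            print(c,n,round(q["p"],2),np.round(q["position"],1),at_height(p,q["position"],.077).round(4))
        if r: m.append(r[0]["position"])
    save(p,c+"1.png",m); print(p["T"].round(3).tolist())
E
```

```text
{'time': 0.0, 'joint_positions': array([-1.40911045e+00,  3.59498945e-01,  1.51141784e+00, -9.74409675e-06,
        1.27246084e+00, -1.15115788e-01]), 'qvel': array([-0.00059327,  0.00027132, -0.00089466, -0.00113256,  0.00117307,
       -0.00199541]), 'tau': array([-4.12926943e-05, -5.15382385e+01, -2.70726156e+01,  6.70321332e-02,
        3.49412137e-02, -1.28855404e-04]), 'tcp_pos': array([ 0.16386332, -0.57664034,  0.3018186 ]), 'tcp_rot': array([ 7.97897929e-01, -6.02791920e-01, -6.48819400e-04, -6.12850320e-04]), 'contact_force': array([0.68133108, 0.01042696, 0.25074403]), 'ft_torque': array([-0.04004317,  0.03542861,  0.00820001]), 'opening': 1.0029044829000433}
scene wide_knob 0.58 [260.8 154.7] [ 0.4953 -0.1536  0.077 ]
scene narrow_knob 0.69 [143.9 226.7] [0.4911 0.1938 0.077 ]
[[-0.82, 0.253, -0.514, -0.019], [-0.572, -0.392, 0.72, 0.621], [-0.019, 0.885, 0.466, 0.471], [0.0, 0.0, 0.0, 1.0]]
top wide_knob 0.56 [334.9 163.4] [ 0.485  -0.1632  0.077 ]
[[-0.002, 1.0, -0.029, 0.405], [-1.0, -0.002, -0.02, -0.018], [-0.021, 0.029, 0.999, 0.945], [0.0, 0.0, 0.0, 1.0]]
```

View pics/scene1.png

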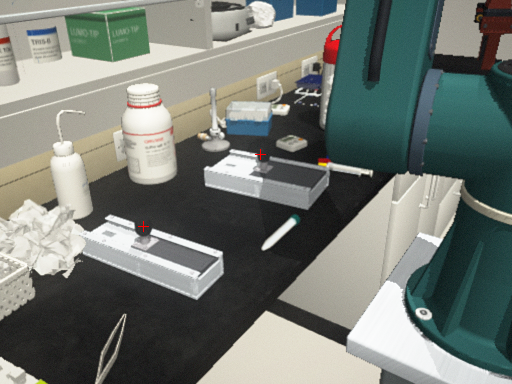

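View pics/top1.png

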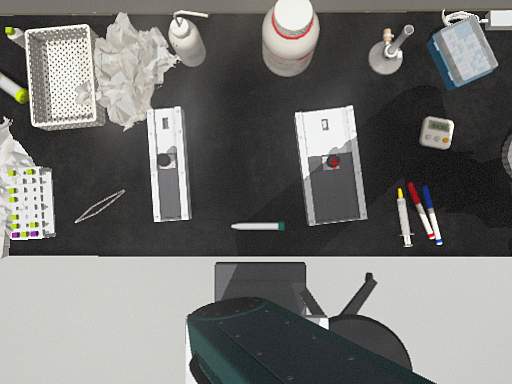

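The top view shows the wide keeper on the right, with its knob near (333,162). The bare deck and second hole, near (325,124), lie at the far end, so the cover opens along about +x. The narrow keeper is on the left, knob near (165,160). The two knob estimates differ by about 13 mm, so I'll refine with masks and depth.

Run:
```python
from h import *
p=vision.camera("top")
# cloud
f=192/np.tan(np.radians(p["fovy"])/2)
P=np.zeros((384,512,3))
for r in range(80,240):
    for c in range(270,390):
        P[r,c]=at_depth(p,(c,r),p["z_map"][r,c])
z=P[...,2]
m=(z>.03)&(z<.06); m[:, :280]=0
n,l,s,_=cv2.connectedComponentsWithStats(m.astype(np.uint8))
k=1+np.argmax(s[1:,4]); X=P[l==k][:,:2].astype(np.float32)
rc=cv2.minAreaRect(X*1000); print("box mm",rc, s[k], "z med",np.median(z[l==k]))
kn=(z>.07)&(z<.11)&(l!=-1); kn[:,:300]=0; kn[:, 370:]=0; kn[:130]=0; kn[200:]=0
ys,xs=np.nonzero(kn); print("knob px",xs.mean(),ys.mean(),len(xs), P[kn].mean(0),P[kn].min(0),P[kn].max(0))
for q in vision.silhouettes("wide_knob",p)[:2]:
    mm=q["mask"]; print("sil",q["p"],q["position"],mm.sum())
im=cv2.cvtColor(p["color"],cv2.COLOR_RGB2BGR)[95:235,275:385]
g=cv2.resize(im,None,fx=4,fy=4,interpolation=cv2.INTER_CUBIC); cv2.imwrite("pics/topz.png",g)
p=vision.camera("scene"); im=cv2.cvtColor(p["color"],cv2.COLOR_RGB2BGR)[135:215,195:335]
cv2.imwrite("pics/scz.png",cv2.resize(im,None,fx=5,fy=5,interpolation=cv2.INTER_CUBIC))
```

```text
box mm ((483.7069091796875, -158.1040496826172), (245.19529724121094, 124.6735610961914), 6.818039417266846) [ 294  106   73  120 6430] z med 0.04243676867576818
knob px 332.06382978723406 160.9290780141844 141 [ 0.4890096  -0.15550893  0.08859187] [ 0.47689301 -0.17038173  0.07256765] [ 0.50149691 -0.1433025   0.09394825]
sil 0.69 [332.0, 161.4] 130
```

View pics/topz.png

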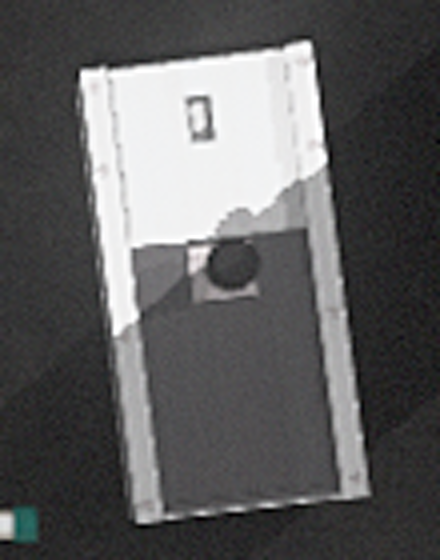

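View pics/scz.png

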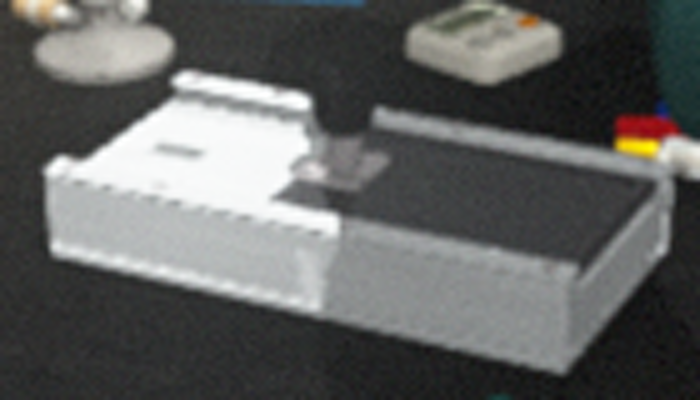

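Box depth fit is 245 x 125 mm, matching the given size. Its axis is at +6.8° from world x, centre (0.484, -0.158). The depth blob puts the knob at (0.489, -0.156), within 2 mm of the box's centre line. I'll move above it with the jaws across the slide (-83.2°), after checking for tall obstacles near the end position.

```bash
python3 - <<'E'
from h import *
p=vision.camera("top")
for (c,r) in [(290,40),(293,12),(293,70),(390,50),(455,50),(187,40),(320,95)]:
    print((c,r),at_depth(p,(c,r),p["z_map"][r,c]).round(3))
E
python3 -m handwheel '[{"xyz":[0.75,0.95,0],"rotation":[0,0,-0.0265]},{"xyz":[0.75,0.95,0],"rotation":[0,0,-0.0265]},{"xyz":[0.75,0.95,0],"rotation":[0,0,-0.0265]},{"xyz":[0.75,0.95,0],"rotation":[0,0,-0.0265]},{"xyz":[0.75,0.95,0],"rotation":[0,0,-0.0265]},{"xyz":[0.75,0.95,0],"rotation":[0,0,-0.0265]},{"xyz":[0.75,0.95,0],"rotation":[0,0,-0.0265]},{"xyz":[0.75,0.95,0],"rotation":[0,0,-0.0265]},{"xyz":[0.75,0.95,0],"rotation":[0,0,-0.0265]},{"xyz":[0.75,0.95,0],"rotation":[0,0,-0.0265]},{"xyz":[0.75,0.95,0],"rotation":[0,0,-0.0265]},{"xyz":[0.75,0.95,0],"rotation":[0,0,-0.0265]}]'
```

```text
(290, 40) [ 0.707 -0.066  0.171]
(293, 12) [ 0.741 -0.069  0.212]
(293, 70) [ 0.689 -0.079  0.051]
(390, 50) [ 0.727 -0.284  0.058]
(455, 50) [ 0.719 -0.412  0.076]
(187, 40) [0.727 0.135 0.125]
(320, 95) [ 0.646 -0.143  0.004]
time: 2.0
tcp_pos: [0.4347, -0.2342, 0.3028]
tcp_rot: [0.747, -0.664, 0.0, -0.0]
contact_force: [0.3, -0.4, 0.5]
opening: 1.0
```

```bash
python3 -m handwheel '[{"xyz":[0.6,0.87,0],"rotation":[0,0,0]},{"xyz":[0.6,0.87,0],"rotation":[0,0,0]},{"xyz":[0.6,0.87,0],"rotation":[0,0,0]},{"xyz":[0,0,-1],"rotation":[0,0,0]},{"xyz":[0,0,-1],"rotation":[0,0,0]},{"xyz":[0,0,0],"rotation":[0,0,0]}]'
python3 - <<'E'
from h import *
s=arm.sense(); print(s["tcp_pos"],s["joint_positions"])
p=vision.camera("wrist"); m=[]
for q in vision.tip_of("wide_knob",p)[:2]: print(q["p"],q["position"],at_height(p,q["position"],.077)); m.append(q["position"])
for q in vision.silhouettes("wide_knob",p)[:2]:
    mk=q["mask"]; print("sil",q["p"],q["position"],mk.sum())
    ys,xs=np.nonzero(mk); A=np.array([at_depth(p,(c,r),p["z_map"][r,c]) for r,c in zip(ys,xs) if p["z_map"][r,c]>0])
    t=A[A[:,2]>.086]; print(A.min(0),A.max(0),"top face",t.mean(0),t.min(0),t.max(0),len(t))
save(p,"wrist1.png",m)
E
```

```text
time: 2.75
tcp_pos: [0.4866, -0.1561, 0.2409]
tcp_rot: [0.748, -0.664, -0.002, 0.001]
contact_force: [0.1, 0.9, -0.0]
opening: 0.996
[ 0.48660463 -0.15606438  0.24093759] [-4.45648743e-01  3.02697230e-01  1.77176286e+00  9.79806453e-05
  1.07184824e+00  1.00702446e+00]
0.71 [263.2, 191.6] [ 0.49429788 -0.16069517  0.077     ]
sil 0.9 [262.3, 194.5] 747
[ 0.46706062 -0.1728538   0.0416671 ] [ 0.50555342 -0.14696447  0.09191255] top face [ 0.49307422 -0.16004071  0.08981982] [ 0.47953963 -0.17271431  0.08604042] [ 0.50473503 -0.14787419  0.09191255] 614
```

View pics/wrist1.png

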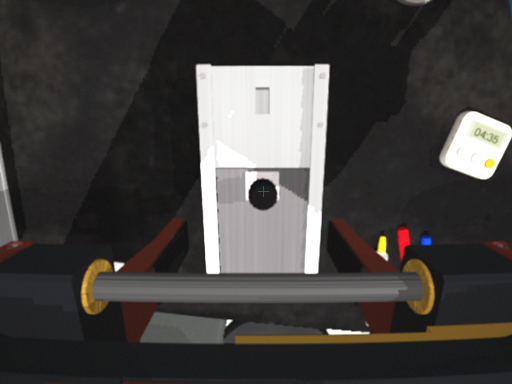

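The wrist view shows the knob at (263,192), centred on the cover and under the gripper's centre line, with the slide axis vertical in the picture. Its depth gives (0.493, -0.160). Averaging with the other views, I'll go to about (0.492, -0.1585).

```bash
python3 -m handwheel '[{"xyz":[0.18,-0.08,-1],"rotation":[0,0,0]},{"xyz":[0,0,-1],"rotation":[0,0,0]},{"xyz":[0,0,-0.8],"rotation":[0,0,0]},{"xyz":[0,0,-0.63],"rotation":[0,0,0]},{"xyz":[0,0,0],"rotation":[0,0,0]}]' 55 15
python3 - <<'E'
from h import *
s=arm.sense(); print(s["tcp_pos"],s["contact_force"])
p=vision.camera("wrist"); save(p,"wrist2.png"); p=vision.camera("scene")
im=cv2.cvtColor(p["color"],cv2.COLOR_RGB2BGR)[100:220,180:340]
cv2.imwrite("pics/sc2.png",cv2.resize(im,None,fx=4,fy=4,interpolation=cv2.INTER_CUBIC))
E
```

```text
time: 3.52
tcp_pos: [0.4934, -0.1595, 0.1398]
tcp_rot: [0.747, -0.664, -0.0, 0.0]
contact_force: [-0.7, 0.5, 1.0]
opening: 0.627
[ 0.49340873 -0.15945545  0.13979185] [-0.67379693  0.46890576  1.013905  ]
```

View pics/wrist2.png

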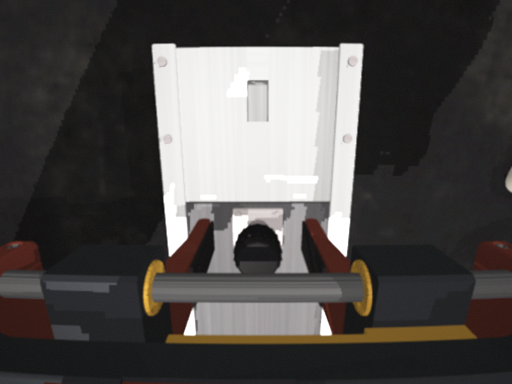

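View pics/sc2.png

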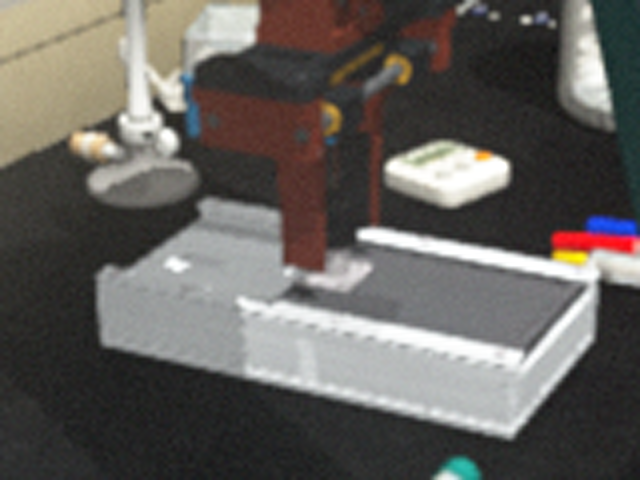

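The wrist view shows the knob at column 258, midway between the fingers at 210 and 308. The scene view has the fingers straddling the knob over the plate. Closing.

```bash
python3 -m handwheel '[{"xyz":[0,0,-0.05],"rotation":[0,0,0]},{"xyz":[0,0,0],"rotation":[0,0,0]},{"xyz":[0,0,0],"rotation":[0,0,0]},{"xyz":[0,0,0],"rotation":[0,0,0]},{"xyz":[0,0,0],"rotation":[0,0,0]}]' 0 30
```

```text
time: 4.25
tcp_pos: [0.4935, -0.1594, 0.1385]
tcp_rot: [0.748, -0.664, 0.0, -0.0]
contact_force: [-1.1, -0.2, 4.1]
opening: 0.285
```

Opening 25 mm matches the 26 mm knob. Lifting by 12.5 mm.

```bash
python3 -m handwheel '[{"xyz":[0,0,0.14],"rotation":[0,0,0]},{"xyz":[0,0,0.14],"rotation":[0,0,0]},{"xyz":[0,0,0.14],"rotation":[0,0,0]},{"xyz":[0,0,0],"rotation":[0,0,0]}]'
python3 - <<'E'
from h import *
for i in range(3):
    p=vision.camera("scene"); s=arm.sense(); print(s["tcp_pos"].round(4),s["contact_force"].round(1),round(s["opening"],3))
im=cv2.cvtColor(p["color"],cv2.COLOR_RGB2BGR)[100:220,180:340]
cv2.imwrite("pics/sc3.png",cv2.resize(im,None,fx=4,fy=4,interpolation=cv2.INTER_CUBIC))
E
```

```text
time: 4.75
tcp_pos: [0.4934, -0.1594, 0.1509]
tcp_rot: [0.748, -0.664, 0.0, 0.0]
contact_force: [1.5, -2.2, -7.5]
opening: 0.284
[ 0.4934 -0.1594  0.1508] [ 1.3 -1.5 -7.6] 0.283
[ 0.4934 -0.1594  0.1507] [ 1.3 -2.7 -7.7] 0.284
[ 0.4934 -0.1594  0.1507] [ 1.6 -3.6 -8. ] 0.284
```

View pics/sc3.png

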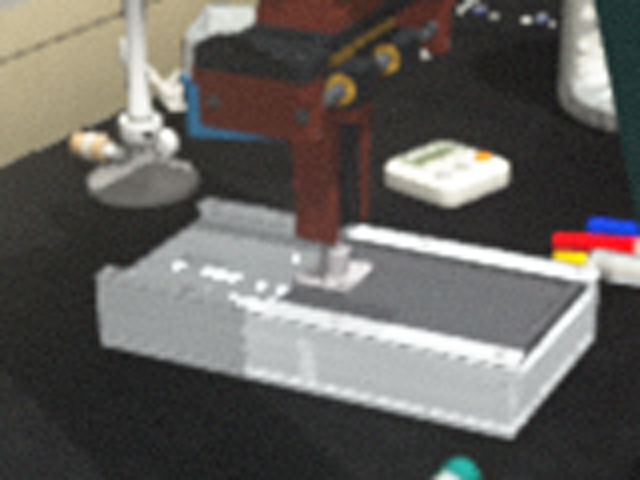

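The lift was 12.3 mm and the pull is about 7.5 N, which matches the spring at about 12 mm. The scene view shows the barrel exposed under the gripped knob. First part of the slide next.

```bash
python3 -m handwheel '[{"xyz":[0.166,0.02,0],"rotation":[0,0,0]},{"xyz":[0.33,0.04,0],"rotation":[0,0,0]},{"xyz":[0.33,0.04,0],"rotation":[0,0,0]},{"xyz":[0,0,0],"rotation":[0,0,0]}]'
```

```text
time: 5.4
tcp_pos: [0.5185, -0.1564, 0.1505]
tcp_rot: [0.748, -0.664, -0.0, 0.0]
contact_force: [2.3, -4.3, -7.4]
opening: 0.282
```

Run:
```python
from h import *
p=vision.camera("scene")
im=cv2.cvtColor(p["color"],cv2.COLOR_RGB2BGR)[100:220,180:340]
cv2.imwrite("pics/sc4.png",cv2.resize(im,None,fx=4,fy=4,interpolation=cv2.INTER_CUBIC))
```

```text
(no output)
```

View pics/sc4.png

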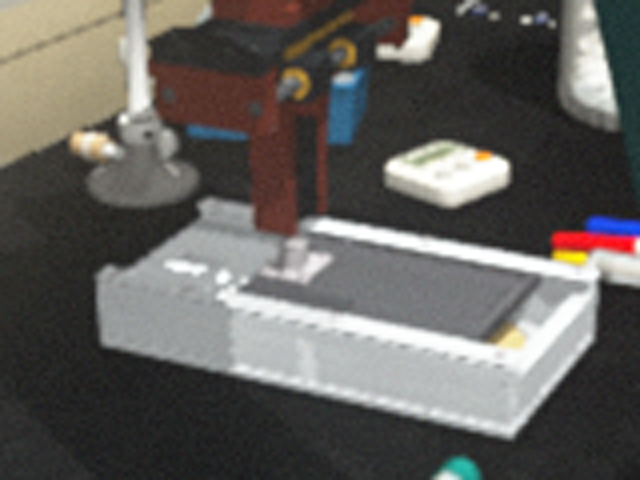

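The cover has moved with the knob: a gap shows at its near end, at about (520,310) in this enlarged crop. Continuing.

```bash
python3 -m handwheel '[{"xyz":[0.4,0.048,0],"rotation":[0,0,0]},{"xyz":[0.4,0.048,0],"rotation":[0,0,0]},{"xyz":[0.4,0.048,0],"rotation":[0,0,0]},{"xyz":[0.4,0.048,0],"rotation":[0,0,0]},{"xyz":[0.3,0.036,0],"rotation":[0,0,0]},{"xyz":[0,0,0],"rotation":[0,0,0]}]'
python3 -m handwheel '[{"xyz":[0.1,0.012,0],"rotation":[0,0,0]},{"xyz":[0.07,0.008,0],"rotation":[0,0,0]},{"xyz":[0,0,0],"rotation":[0,0,0]}]'
```

```text
time: 6.2
tcp_pos: [0.5752, -0.1495, 0.1505]
tcp_rot: [0.748, -0.664, -0.0, 0.0]
contact_force: [2.0, -4.5, -7.7]
opening: 0.286
time: 6.58
tcp_pos: [0.5792, -0.1491, 0.1506]
tcp_rot: [0.748, -0.664, -0.001, 0.001]
contact_force: [0.1, -5.3, -7.2]
opening: 0.281
```

```bash
python3 -m handwheel '[{"xyz":[0.06,0.007,0],"rotation":[0,0,0]},{"xyz":[0.06,0.007,0],"rotation":[0,0,0]},{"xyz":[0,0,0],"rotation":[0,0,0]}]'
```

```text
time: 6.95
tcp_pos: [0.5822, -0.1487, 0.1504]
tcp_rot: [0.748, -0.664, -0.001, 0.001]
contact_force: [-1.6, -6.2, -8.2]
opening: 0.284
```

Travel is 89.4 mm and resistance is starting to build, so the cover is at its end. Letting go.

```bash
python3 -m handwheel '[{"xyz":[0,0,0],"rotation":[0,0,0]},{"xyz":[0,0,0],"rotation":[0,0,0]},{"xyz":[0,0,0],"rotation":[0,0,0]},{"xyz":[0,0,0],"rotation":[0,0,0]}]' 60
python3 -m handwheel '[{"xyz":[0,0,0.5],"rotation":[0,0,0]},{"xyz":[0,0,1],"rotation":[0,0,0]},{"xyz":[0,0,1],"rotation":[0,0,0]},{"xyz":[0,0,1],"rotation":[0,0,0]},{"xyz":[-0.5,0,0.5],"rotation":[0,0,0]},{"xyz":[-1,0,0],"rotation":[0,0,0]},{"xyz":[-1,0,0],"rotation":[0,0,0]},{"xyz":[0,0,0],"rotation":[0,0,0]}]'
python3 - <<'E'
from h import *
print(arm.sense()["contact_force"])
for c in ("wrist","scene","top"):
    p=vision.camera(c)
    for n in ("wide_knob","narrow_knob"):
        for q in vision.silhouettes(n,p)[:1]:
            ys,xs=np.nonzero(q["mask"]); A=np.array([at_depth(p,(x,y),p["z_map"][y,x]) for y,x in zip(ys,xs) if p["z_map"][y,x]>0])
            t=A[A[:,2]>.07]; print(c,n,q["p"],q["position"],t.mean(0).round(4) if len(t) else A.mean(0),np.percentile(A[:,2],[50,90,99]).round(4))
    save(p,c+"5.png")
im=cv2.imread("pics/scene5.png")[100:220,180:340]
cv2.imwrite("pics/sc5.png",cv2.resize(im,None,fx=4,fy=4,interpolation=cv2.INTER_CUBIC))
E
```

```text
time: 7.45
tcp_pos: [0.584, -0.1482, 0.1511]
tcp_rot: [0.748, -0.664, 0.0, -0.0]
contact_force: [-0.0, 0.3, -0.3]
opening: 0.675
time: 8.45
tcp_pos: [0.5059, -0.1478, 0.2707]
tcp_rot: [0.747, -0.665, -0.001, 0.0]
contact_force: [1.0, 1.0, -0.3]
opening: 0.681
[ 0.98016     1.0291285  -0.31679591]
wrist wide_knob 0.79 [270.3, 117.6] [ 0.5809 -0.1496  0.0897] [0.09   0.0913 0.092 ]
scene wide_knob 0.56 [224.5, 148.0] [ 0.5766 -0.142   0.0817] [0.0791 0.0888 0.0895]
scene narrow_knob 0.88 [142.9, 225.9] [0.4908 0.1973 0.0827] [0.0821 0.0895 0.0903]
top narrow_knob 0.63 [162.2, 158.1] [0.4923 0.1907 0.0877] [0.0896 0.092  0.0933]
```

View pics/wrist5.png

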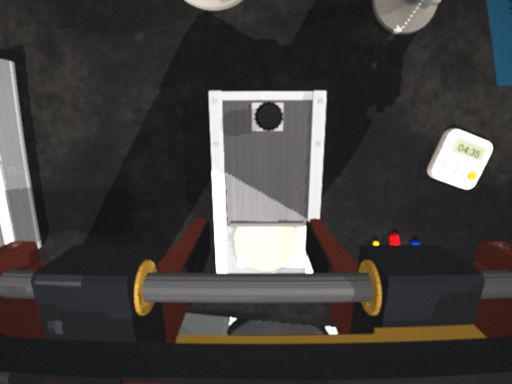

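View pics/sc5.png

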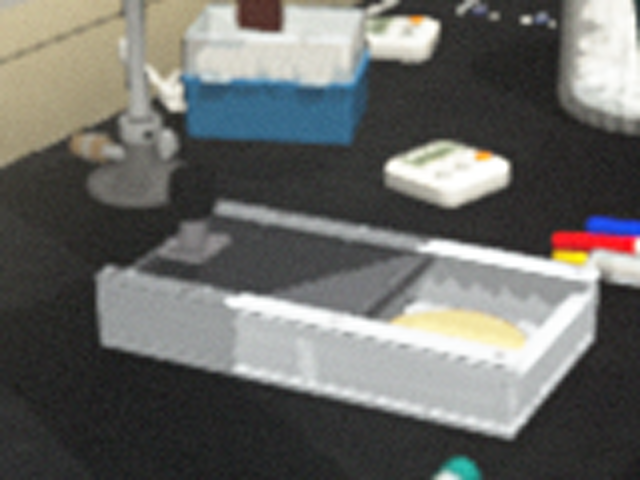

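The wrist view shows the cover at the far end with the knob at (269,117), and the dish uncovered near (265,248). The knob top is at 0.090 m, the same height as when it was down before, so the plunger has dropped. The cover is about 88.5 mm open. The narrow knob is where it was.

```bash
python3 -c "
from rig import arm
print(arm.finish_job())"
```

```text
the job is handed in; nothing more can be done
None
```

The wide keeper is open and locked. I gripped its knob, pulled it up about 12 mm, slid the cover about 89 mm to its end, and let go so the plunger dropped into the second hole. Then I backed the arm clear and handed the job in at about 8.6 s of the 34 s allowed.

**Last checks**
- **Cover:** the wrist camera put the knob 88.5 mm further along the slide than before, and the dish shows uncovered. I did not feel a firm end stop. The slide force was only just starting to build when I let go.
- **Plunger:** the top of the knob is back at 0.090 m, the same height as when it was down at the start. I did not tug the cover to test the lock.
- **Narrow keeper:** its knob stayed within about 2 mm of its starting position, so it is still shut.
- **Arm:** it touches nothing, and the force reading is about 1 N, which is noise.

**Disagreements**
- The first camera estimates of the wide knob differed by up to about 13 mm. I settled it with depth from the top and wrist cameras, which agreed to about 6 mm, and used a point between them.
- At the end, the scene camera put the wide knob about 9 mm from the wrist reading, and the network did not report it in the top view. I relied on the wrist reading, which agrees with the distance the arm travelled.

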